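# Put the mixed-up samples back on their stations

## Task

The three sample vials and the brown dropper bottle beside the analyser have been mixed up. Put each one upright on the middle of its own station - the vials on the ring of their cap's colour (red, white, black), the dropper bottle on the yellow ring; the plain grey station is free for parking one on the way. Keep them upright, set them down without dropping them, and leave the glass beaker where it stands.

Things in the scene. Friction and masses are not known exactly. Their poses are not given: they have to be found in the camera images.
- vial_red: small clear glass sample vial with a red screw cap, standing upright; 22 mm diameter, 54 mm high with its cap (glass body up to 44 mm, best held there; the cap is 21 mm wide); origin at the centre of its underside, z axis up; about 28 g. It starts on a station of another colour.
- vial_white: small clear glass sample vial with a white screw cap, standing upright; 22 mm diameter, 54 mm high with its cap (glass body up to 44 mm, best held there; the cap is 21 mm wide); origin at the centre of its underside, z axis up; about 28 g. It starts on a station of another colour.
- vial_black: small clear glass sample vial with a black screw cap, standing upright; 22 mm diameter, 54 mm high with its cap (glass body up to 44 mm, best held there; the cap is 21 mm wide); origin at the centre of its underside, z axis up; about 28 g. It starts on a station of another colour.
- dropper: brown glass dropper bottle with a black rubber bulb, standing upright; body 34 mm diameter, 62 mm high (hold it there; the neck above is only 16 mm wide, and the soft rubber bulb from 80 mm up gives way and gives no hold), 102 mm high in all; origin at the centre of its underside, z axis up; about 60 g. It starts on a station of another colour (two similar bottles far back by the blue case are not part of the job).
- station_red: fixed round grey plastic disc, 68 mm diameter, 8 mm high, flat on top, lying on the worktop, with a wide flush red ring round a grey middle (ring 40 to 64 mm diameter); origin at the centre of its underside, so its top is 8 mm above the origin; z axis up. Home of the red-capped vial.
- station_white: fixed round grey plastic disc, 68 mm diameter, 8 mm high, flat on top, lying on the worktop, with a wide flush white ring round a grey middle (ring 40 to 64 mm diameter); origin at the centre of its underside, so its top is 8 mm above the origin; z axis up. Home of the white-capped vial.
- station_black: fixed round grey plastic disc, 68 mm diameter, 8 mm high, flat on top, lying on the worktop, with a wide flush black ring round a grey middle (ring 40 to 64 mm diameter); origin at the centre of its underside, so its top is 8 mm above the origin; z axis up. Home of the black-capped vial.
- station_yellow: fixed round grey plastic disc, 68 mm diameter, 8 mm high, flat on top, lying on the worktop, with a wide flush yellow ring round a grey middle (ring 40 to 64 mm diameter); origin at the centre of its underside, so its top is 8 mm above the origin; z axis up. Home of the brown dropper bottle.
- station_grey: the same fixed disc, 68 mm diameter and 8 mm high, flat, but plain grey without a ring; the spare station, empty at the start; origin at the centre of its underside, top 8 mm above it.
- beaker: loose empty glass beaker standing on the worktop beside the stations, 46 mm diameter, 60 mm high; origin at the centre of its underside, z axis up. A bystander, to be left where it stands.
Things that resemble listed ones, but are neither listed nor needed, are in the scene too. What is shaped like the vial_red but purple or turquoise is not meant.

How it is judged:
By the outcome, as a careful person would: the job done as asked, in the order asked, and still so for the second after the job is handed in, with the robot touching nothing.
It also fails if it takes over 122 s, if anything falls off the work surface, if the arm or the gripper's body presses on something with over 40 N, if the wrist force passes 120 N, or if a joint passes its speed limit or range.

## Robot

A 6-joint arm with a two-finger parallel gripper is mounted at the origin on a cart in front of the work surface, level with it; the furniture and walls round the work are solid. World frame = base frame: x ahead of the robot, y to its left, z up, the work surface at z = 0. Lengths are in mm, angles in degrees, forces in N, time in s.
With the tool pointing down it reaches from about 325 to 775 mm from the base axis. Payload 5.5 kg.
Tool frame: the origin (TCP) lies at the very end of the fingers, on their centre line; the grasp point (between the pads) lies pinch_z behind it (pinch_z is the distance from the TCP to the grasp point, in mm); z points along the fingers, y is the direction in which the jaws open and shut (so a half turn about z gives the same grasp; the last joint's range is limited). The gripper opens to 88 mm and grips with 3 to 60 N. Pads are 20 mm wide; open, the fingers measure 115 mm over their backs; the gripper's body (75 mm by 178 mm) begins 61 mm behind the grasp point.
Start: joints at [-79.166, 5.22, 70.514, -0, 104.267, -3.249], TCP at [145.998, -581.98, 183.331] pointing down, gripper open.
Joint ranges: [-164.24, 164.24], [-49.07, 125.15], [9.68, 141.18], [-86.29, 266.29], [3.28, 154.24], [-151.56, 151.56]. Speed limits (degrees/s): [147.25, 147.25, 172.46, 180, 180, 180].

## Interface

Orientations are given as [roll, pitch, yaw] about the fixed x, y, z axes, in that order (R = Rz(yaw) Ry(pitch) Rx(roll)).
In Python, from rig import read_state, snapshot, camera_params, sign_off, regions_of, pinch_z gives the robot as it stands.
- The arm moves only by the tool arm_command, never from a script. Its argument "deltas" is a list of rows, each a list of 7 numbers: the opening, from -1 (shut) to 1 (fully open), then the shift along the tool's x, y, z in m, then the turn, a rotation vector about the tool's x, y, z in degrees. In form: [[jaw, tx, ty, tz, rx, ry, rz], ...]. A call has 1 to 20 rows; each row shifts and turns the commanded pose from where the row before left it, along the tool's axes as they then stand; what a row does not reach is not made up. A row lasts 1/10 s, in which the tool goes at most 50 mm and 8.59 degrees, less where a joint would pass 70% of its speed; a pose out of reach is approached as far as the arm can. A call is refused whole if a number of a shift passes 0.05 or a number of a turn 8.59, either way. A call with a gripper value outside its range is refused whole. The fingers move at their own pace and stop on an object; the grip force is fixed at half the most. Time passes only in rows, so rows that do not move let the fingers close. It gives the time, the measured TCP pose, the force and the opening at its end, in the units of the state.
- read_state(): the state, without advancing time (a new reading comes with each control period).
- snapshot(name): name is "scene" or "top" or "wrist"; returns (picture, depth): 384x512x3 uint8, red, green, blue; 384x512 float32, mm along the optical axis (not along the pixel's ray), 0 where there is no reading.
- camera_params(name): a dict with "fx", "fy", "cx", "cy" (pixels), "dist_coeffs" ([k1, k2, p1, p2, k3] as OpenCV has them; the pictures are not rectified), "extrinsics" (4x4, takes a point from camera to world coordinates). Camera axes: x right, y down, z forward; pixel columns grow to the right and rows downward; lengths in mm; the calibration is good to about 2 mm. A picture is of the moment at which its call begins: read the wrist's pose just before it. camera_params takes no time and is no camera call; for the wrist camera it gives the pose at the moment of the call.
- sign_off(): hands the job in, once; it reports no verdict.
Trained networks look in the newest picture that a camera, given by its name, has taken for a name from the list of things; names that differ only in an ending like _2 or _b are one class to them, and where a whole thing is asked for, a point or a joint stands for the part that bears it (a point fixed in the world has none). Each returns a list of dicts, best first, with "conf" (0 to 1); they miss things now and then, are a little off and sometimes report something else, mostly with a low value. They report only what shows in the picture. A call takes as long as a camera call. They do not tell look-alikes from the thing itself.
- regions_of(camera, name): "region" (384x512 bool, what is visible of it) and "at" ([column, row] in pixels, amid what is visible of it).
The state is a dict: "clock": time; "joint_pos": joint angles; "qvel": joint speeds; "effort": joint torques, N m; "tool_pos": TCP position; "eef_rot": TCP orientation; "contact_force": force on the tool from outside, world axes, zero at the start; "ft_torque": the same for the moment, N m; "opening": finger opening in mm.
Only numpy, scipy, OpenCV 4.12 (cv2) and the standard library are available. Lean on these libraries where they do the work, as an engineer would, in place of code of your own. Each camera call takes 0.05 s, during which the arm holds its last target. There are 200 camera calls.

## Working session

There is one attempt and no reset: what is moved stays moved. The work goes in short steps, Python scripts to look and compute and a tool call to move; the robot and the scene stay as the last step left them, time stands still between calls to the robot, and variables do not carry over. Pictures are saved under pics/ and viewed, about 12 in all and at most 16, crops included, and the job is handed in when it is done.

Besides the shell and the picture viewer there is one more tool, called after "Request:" in YAML: its name, and indented under it one key for each argument. arm_command: Moves the arm, as the interface text tells. Its arguments: {"type":"object","properties":{"deltas":{"type":"array","items":{"type":"array","items":{"type":"number"}}}},"required":["deltas"]}

```bash
mkdir -p pics
python3 - <<'E'
from rig import *
import cv2,numpy as np
print(read_state(),pinch_z)
for n in ("scene","top"):
    p,d=snapshot(n); cv2.imwrite(f"pics/{n}0.png",cv2.resize(p[:,:,::-1],None,fx=1.5,fy=1.5))
    np.savez(f"{n}0.npz",p=p,d=d)
    c=camera_params(n);print(n,{k:np.round(v,3).tolist() for k,v in c.items()})
E
```

```text
{'clock': 0.0, 'joint_pos': array([-7.91641566e+01,  5.26372041e+00,  7.05811947e+01,  1.04888244e-03,
        1.04265900e+02, -3.24874082e+00]), 'qvel': array([ 0.04552525, -0.01174502,  0.06619412, -0.10494141, -0.01882332,
       -0.1350175 ]), 'effort': array([-1.98514053e-04, -4.46455050e+01, -4.06441462e+01,  6.96504861e-02,
        2.95075402e-02, -1.50732990e-04]), 'tool_pos': array([ 145.94794091, -581.60224997,  182.20730169]), 'eef_rot': array([-1.79889421e+02, -7.29536026e-03,  1.40848346e+01]), 'contact_force': array([ 0.2560571 ,  0.32377332, -0.06336041]), 'ft_torque': array([ 0.02095538,  0.02572901, -0.00167617]), 'opening': 87.60647295609112} 18.700000000000003
scene {'fx': 482.963, 'fy': 482.963, 'cx': 254.868, 'cy': 188.602, 'dist_coeffs': [-0.167, 0.0, 0.0, 0.0, 0.0], 'extrinsics': [[-0.739, -0.521, 0.427, 111.272], [-0.673, 0.559, -0.483, 473.885], [0.013, -0.645, -0.764, 730.671], [0.0, 0.0, 0.0, 1.0]]}
top {'fx': 366.488, 'fy': 366.488, 'cx': 257.352, 'cy': 195.128, 'dist_coeffs': [-0.035, 0.0, 0.0, 0.0, 0.0], 'extrinsics': [[0.008, -0.991, 0.131, 410.248], [-1.0, -0.011, -0.022, 32.078], [0.024, -0.131, -0.991, 890.871], [0.0, 0.0, 0.0, 1.0]]}
```

View pics/scene0.png

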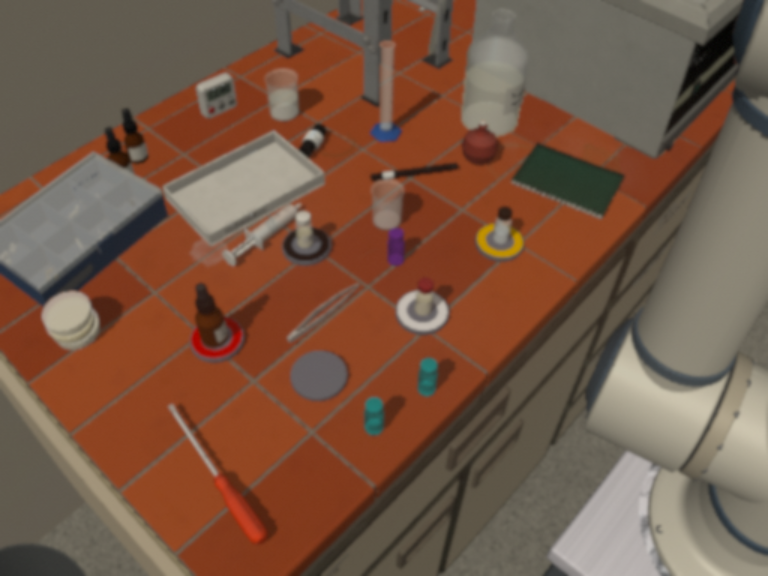

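View pics/top0.png

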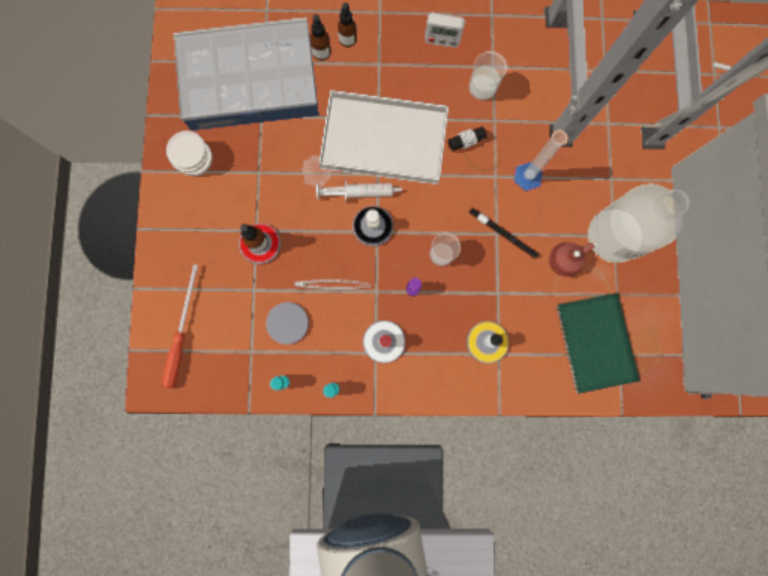

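The pictures show a closed cycle: red vial on white station (384,341), white vial on black (373,225), black vial on yellow (488,342), dropper on red (259,243), grey empty (287,323), and the beaker at (445,248). These are 1.5x top-view pixels.

```bash
cat > h.py <<'E'
from rig import *
import cv2,numpy as np
from scipy.optimize import least_squares
def rays(c,uv):
    K=np.array([[c["fx"],0,c["cx"]],[0,c["fy"],c["cy"]],[0,0,1]])
    n=cv2.undistortPoints(np.float64(uv).reshape(-1,1,2),K,np.array(c["dist_coeffs"],float)).reshape(-1,2)
    return np.c_[n,np.ones(len(n))]
def cloud(c,d,m):
    v,u=np.nonzero(m&(d>0)); E=np.array(c["extrinsics"])
    return (rays(c,np.c_[u,v])*d[v,u][:,None])@E[:3,:3].T+E[:3,3]
def plane(c,uv,z):
    E=np.array(c["extrinsics"]); r=rays(c,uv)@E[:3,:3].T
    return E[:3,3]+r*((z-E[2,3])/r[:,2])[:,None]
def circ(P,r,c0=None):
    P=P[:,:2]; c0=np.median(P,0) if c0 is None else c0
    f=least_squares(lambda c:np.hypot(*(P-c).T)-r,c0,loss="soft_l1",f_scale=1.5)
    return f.x,np.median(abs(f.fun))
def contour(m):
    cs,_=cv2.findContours(m.astype(np.uint8),cv2.RETR_EXTERNAL,cv2.CHAIN_APPROX_NONE)
    return max(cs,key=cv2.contourArea).reshape(-1,2)
E
python3 - <<'E'
from h import *
for n in ("top","scene"):
    p,d=snapshot(n); c=camera_params(n)
    for o in ["station_red","station_white","station_black","station_yellow","station_grey","vial_red","vial_white","vial_black","dropper","beaker"]:
        for r in regions_of(n,o):
            if r["conf"]<.3: continue
            m=r["region"]; P=cloud(c,d,m)
            if len(P)<5: continue
            s=np.round(np.percentile(P,[5,50,95],axis=0)).astype(int).tolist()
            e=""
            if "station" in o:
                q=contour(m); hull=cv2.convexHull(q).reshape(-1,2)
                e=[np.round(t,1).tolist() for t in circ(plane(c,q,8),34)]
            else:
                t=P[P[:,2]>np.percentile(P[:,2],90)-4]; e=np.round(t.mean(0)).tolist()
            print(n,o,round(r["conf"],2),np.round(r["at"]).tolist(),m.sum(),s,e)
E
```

```text
top station_red 0.55 [179.0, 168.0] 446 [[576, 190, 0], [597, 209, 8], [637, 246, 17]] [[606.0, 218.5], 0.9]
top station_white 0.74 [252.0, 230.0] 490 [[421, -12, 6], [447, 17, 8], [475, 41, 11]] [[448.4, 15.4], 2.7]
top station_black 0.74 [251.0, 152.0] 464 [[610, 7, 5], [634, 33, 8], [665, 63, 11]] [[638.2, 35.1], 1.6]
top station_grey 0.63 [195.0, 216.0] 639 [[448, 143, 4], [475, 171, 8], [502, 198, 10]] [[475.0, 170.5], 0.8]
top vial_red 0.62 [257.0, 228.0] 66 [[439, 7, 45], [447, 15, 61], [454, 23, 64]] [447.0, 14.0, 62.0]
top vial_red 0.6 [184.0, 256.0] 91 [[375, 167, 23], [383, 175, 53], [392, 184, 56]] [384.0, 178.0, 54.0]
top vial_red 0.58 [276.0, 194.0] 96 [[524, -39, 9], [531, -30, 52], [542, -21, 56]] [535.0, -31.0, 54.0]
top vial_red 0.54 [221.0, 262.0] 97 [[361, 86, -1], [373, 95, 52], [381, 105, 56]] [372.0, 97.0, 54.0]
top vial_red 0.43 [169.0, 158.0] 256 [[592, 207, 12], [602, 217, 56], [616, 233, 107]] [606.0, 221.0, 105.0]
top vial_white 0.53 [247.0, 143.0] 101 [[630, 27, 17], [635, 36, 59], [646, 45, 63]] [639.0, 36.0, 62.0]
top dropper 0.47 [168.0, 158.0] 219 [[5
[... 1216 characters left out ...]
31, -24, 36], [541, -19, 55]] [535.0, -29.0, 53.0]
scene vial_white 0.54 [204.0, 152.0] 243 [[631, 30, 9], [635, 41, 40], [648, 46, 63]] [639.0, 38.0, 62.0]
scene vial_black 0.74 [334.0, 150.0] 292 [[440, -179, 7], [448, -148, 39], [464, -143, 63]] [450.0, -153.0, 62.0]
scene vial_black 0.32 [333.0, 164.0] 484 [[420, -174, 5], [441, -141, 8], [476, -120, 10]] [446.0, -145.0, 8.0]
scene dropper 0.85 [140.0, 214.0] 580 [[592, 215, 16], [600, 228, 54], [611, 239, 104]] [604.0, 224.0, 101.0]
scene beaker 0.84 [257.0, 134.0] 670 [[574, -99, 3], [594, -75, 38], [622, -57, 60]] [597.0, -81.0, 58.0]
scene beaker 0.4 [206.0, 152.0] 246 [[631, 28, 10], [635, 40, 43], [646, 46, 63]] [639.0, 37.0, 62.0]
```

Request:
arm_command:
  deltas:
    - [1,0,0,-0.01,0,0,7.04]
    - [1,0,0,-0.01,0,0,7.04]
    - [1,0.0165,-0.0335,0,0,0,0]
    - [1,0.0165,-0.0335,0,0,0,0]
    - [1,0.0165,-0.0335,0,0,0,0]
    - [1,0.0165,-0.0335,0,0,0,0]
    - [1,0.0165,-0.0335,0,0,0,0]
    - [1,0.0165,-0.0335,0,0,0,0]
    - [1,0.0165,-0.0335,0,0,0,0]
    - [1,0.0165,-0.0335,0,0,0,0]
    - [1,0.0165,-0.0335,0,0,0,0]
    - [1,0.0165,-0.0335,0,0,0,0]
    - [1,0.0165,-0.0335,0,0,0,0]
    - [1,0.0165,-0.0335,0,0,0,0]
    - [1,0.0165,-0.0335,0,0,0,0]
    - [1,0.0165,-0.0335,0,0,0,0]
    - [1,0.0165,-0.0335,0,0,0,0]
    - [1,0.0165,-0.0335,0,0,0,0]
    - [1,0.0165,-0.0335,0,0,0,0]
    - [1,0,0,0,0,0,0]

```text
clock: 3.2
tool_pos: [427.3, -9.1, 203.0]
eef_rot: [-179.9, 0.0, 0.3]
contact_force: [-1.8, -1.1, -0.4]
opening: 87.5
```

Run:
```python
from h import *
s=read_state();print(s["clock"],s["tool_pos"],s["eef_rot"],s["joint_pos"],s["contact_force"])
c=camera_params("wrist");print({k:np.round(v,3).tolist() for k,v in c.items()})
p,d=snapshot("wrist"); cv2.imwrite("pics/w1.png",p[:,:,::-1])
```

```text
3.2 [427.26625547  -9.12970082 202.95748689] [-1.79922285e+02  2.12863687e-02  3.15156968e-01] [-5.85562924e+00 -2.10779110e+01  9.24338385e+01  7.91431463e-02
  1.08673573e+02  8.38545487e+01] [-1.8211285  -1.07893699 -0.39570311]
{'fx': 273.6, 'fy': 273.6, 'cx': 249.603, 'cy': 186.569, 'dist_coeffs': [0.001, 0.0, 0.0, 0.0, 0.0], 'extrinsics': [[0.005, -0.959, -0.283, 504.924], [-1.0, -0.006, -0.001, -7.721], [-0.001, 0.283, -0.959, 404.176], [0.0, 0.0, 0.0, 1.0]]}
```

View pics/w1.png

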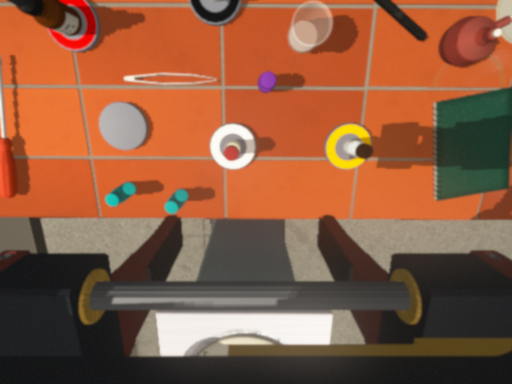

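The wrist view shows white station with the red vial at (232,147), yellow with the black vial at (349,147), grey at (123,126), and the black and red stations cut off at the top edge. I'll refine the measurements from here.

```bash
cat > wm.py <<'E'
from h import *
import sys
def go(names):
    c=camera_params("wrist"); p,d=snapshot("wrist"); np.savez("w.npz",p=p,d=d)
    print(read_state()["tool_pos"].round(1))
    for o in names:
        for r in regions_of("wrist",o):
            if r["conf"]<.35: continue
            m=r["region"]; P=cloud(c,d,m)
            if len(P)<5: continue
            if "station" in o: e=[np.round(t,1).tolist() for t in circ(plane(c,contour(m),8),34)]
            else:
                t=P[P[:,2]>np.percentile(P[:,2],90)-4]; lo,hi=np.percentile(t,[3,97],axis=0); e=[np.round((lo+hi)/2,1).tolist(),np.round(hi-lo).tolist()]
            print(o,round(r["conf"],2),np.round(r["at"]).tolist(),m.sum(),"zmed",P[:,2].round(0).mean().round(1),e)
if __name__=="__main__": go(sys.argv[1:])
E
python3 wm.py station_white station_yellow station_grey vial_red vial_black
```

```text
[426.4 -12.1 203.2]
station_yellow 0.67 [337.0, 141.0] 1340 zmed 7.8 [[449.9, -147.8], 1.0]
station_grey 0.71 [122.0, 126.0] 1788 zmed 7.7 [[476.8, 172.1], 1.3]
vial_red 0.63 [230.0, 149.0] 280 zmed 53.2 [[448.3, 16.3, 61.4], [15.0, 17.0, 3.0]]
vial_red 0.6 [121.0, 192.0] 453 zmed 35.8 [[382.9, 178.6, 52.8], [16.0, 16.0, 4.0]]
vial_red 0.58 [176.0, 202.0] 397 zmed 36.4 [[372.1, 99.6, 53.1], [17.0, 17.0, 4.0]]
vial_red 0.54 [264.0, 81.0] 299 zmed 46.9 [[535.1, -27.9, 53.4], [16.0, 17.0, 3.0]]
vial_black 0.77 [356.0, 148.0] 416 zmed 46.6 [[451.9, -151.8, 61.2], [16.0, 16.0, 4.0]]
```

Request:
arm_command:
  deltas:
    - [1,0.011,-0.0145,0,0,0,0]
    - [1,0.011,-0.014,0,0,0,0]
    - [1,0,0,0.03,0,0,0]
    - [1,0,0,0.03,0,0,0]
    - [1,0,0,0.03,0,0,0]
    - [1,0,0,0.03,0,0,0]
    - [1,0,0,0.02,0,0,0]
    - [1,0,0,0.01,0,0,0]
    - [1,0,0,0,0,0,0]
    - [1,0,0,0,0,0,0]

```text
clock: 4.55
tool_pos: [449.0, 15.7, 54.5]
eef_rot: [180.0, -0.1, -0.0]
contact_force: [0.7, 0.4, -0.0]
opening: 87.9
```

Request:
arm_command:
  deltas:
    - [1,0,0,0.02,0,0,0]
    - [1,0,0,0.015,0,0,0]
    - [1,0,0,0.005,0,0,0]
    - [1,0,0,0,0,0,0]
    - [-1,0,0,0,0,0,0]
    - [-1,0,0,0,0,0,0]
    - [-1,0,0,0,0,0,0]
    - [-1,0,0,0,0,0,0]
    - [-1,0,0,0,0,0,0]
    - [-1,0,0,0,0,0,0]
    - [-1,0,0,0,0,0,0]

```text
clock: 5.65
tool_pos: [448.5, 16.1, 13.3]
eef_rot: [-180.0, 0.0, 0.0]
contact_force: [-0.1, -0.4, -0.2]
opening: 35.5
```

Request:
arm_command:
  deltas:
    - [-1,0,0,0,0,0,0]
    - [-1,0,0,0,0,0,0]
    - [-1,0,0,0,0,0,0]
    - [-1,0,0,0,0,0,0]

```text
clock: 6.05
tool_pos: [448.4, 16.0, 13.3]
eef_rot: [180.0, 0.0, 0.0]
contact_force: [0.2, 0.4, -0.3]
opening: 19.9
```

Request:
arm_command:
  deltas:
    - [-1,0,0,-0.01,0,0,0]
    - [-1,0,0,-0.02,0,0,0]
    - [-1,0,0,-0.02,0,0,0]
    - [-1,0.007,-0.03,-0.01,0,0,0]
    - [-1,0.007,-0.03,0,0,0,0]
    - [-1,0.007,-0.03,0,0,0,0]
    - [-1,0.007,-0.03,0,0,0,0]
    - [-1,0,-0.026,0,0,0,0]
    - [-1,0,-0.01,0,0,0,0]
    - [-1,0,0,0,0,0,0]
    - [-1,0,0,0,0,0,0]
    - [-1,0,0,0,0,0,0]

```text
clock: 7.25
tool_pos: [476.6, 170.9, 73.5]
eef_rot: [180.0, -0.0, -0.1]
contact_force: [0.1, 0.3, 0.6]
opening: 19.9
```

```bash
python3 wm.py station_white station_grey vial_red
```

```text
[476.6 171.   73.5]
station_white 0.91 [398.0, 208.0] 3190 zmed 7.8 [[449.7, 19.6], 0.7]
station_grey 0.88 [246.0, 179.0] 2874 zmed 8.1 [[478.0, 174.0], 1.1]
vial_red 0.96 [249.0, 223.0] 1577 zmed 107.8 [[476.1, 172.3, 121.1], [17.0, 17.0, 4.0]]
vial_red 0.6 [476.0, 126.0] 1618 zmed 35.9 [[535.4, -26.5, 52.8], [17.0, 16.0, 4.0]]
vial_red 0.56 [246.0, 267.0] 502 zmed 25.5 [[445.3, 179.4, 119.8], [118.0, 17.0, 169.0]]
```

Request:
arm_command:
  deltas:
    - [-1,0,-0.001,0.02,0,0,0]
    - [-1,0,0,0.02,0,0,0]
    - [-1,0,0,0.012,0,0,0]
    - [-1,0,0,0.005,0,0,0]
    - [-1,0,0,0.002,0,0,0]
    - [-1,0,0,0.001,0,0,0]
    - [-1,0,0,0,0,0,0]
    - [-1,0,0,0,0,0,0]

```text
clock: 8.25
tool_pos: [477.0, 173.2, 14.2]
eef_rot: [-180.0, -0.1, 0.0]
contact_force: [0.6, 0.8, 0.2]
opening: 19.8
```

Request:
arm_command:
  deltas:
    - [-1,0,0,0.0006,0,0,0]
    - [-1,0,0,0.0004,0,0,0]
    - [-1,0,0,0,0,0,0]
    - [0.2,0,0,0,0,0,0]
    - [0.2,0,0,0,0,0,0]
    - [0.2,0,0,0,0,0,0]
    - [0.2,0,0,0,0,0,0]
    - [0.2,0,0,0,0,0,0]

```text
clock: 9.05
tool_pos: [476.3, 173.0, 12.1]
eef_rot: [180.0, 0.0, 0.0]
contact_force: [-0.4, 0.3, 0.4]
opening: 51.7
```

Request:
arm_command:
  deltas:
    - [0.2,0,0,-0.02,0,0,0]
    - [0.2,0,0,-0.03,0,0,0]
    - [0.2,0,0,-0.03,0,0,0]
    - [0.3,0,0,-0.03,0,0,0]
    - [0.3,0.0265,0.0225,0,0,0,0]
    - [0.3,0.0265,0.0225,0,0,0,0]
    - [0.3,0.0265,0.0225,0,0,0,0]
    - [0.3,0.0265,0.0225,0,0,0,0]
    - [0.3,0.0265,0.0225,0,0,0,0]
    - [0.3,0.0265,0.0225,0,0,0,0]
    - [0.3,0,0,0,0,0,0]
    - [0.3,0,0,0,0,0,0]
    - [0.3,0,0,0,0,0,0]

```text
clock: 10.35
tool_pos: [634.9, 38.8, 122.4]
eef_rot: [-180.0, 0.0, 0.0]
contact_force: [-0.6, 0.8, 0.3]
opening: 57.0
```

```bash
python3 wm.py station_black station_red vial_white dropper vial_red; python3 -c "
import numpy as np,cv2;cv2.imwrite('pics/w2.png',np.load('w.npz')['p'][:,:,::-1])"
```

```text
[634.9  39.  122.7]
station_black 0.93 [244.0, 162.0] 2011 zmed 8.6 [[640.0, 38.5], 0.8]
station_red 0.63 [109.0, 189.0] 1561 zmed 7.8 [[607.9, 220.9], 1.0]
vial_white 0.65 [251.0, 176.0] 548 zmed 49.2 [[641.0, 38.6, 61.3], [17.0, 16.0, 3.0]]
dropper 0.64 [75.0, 211.0] 2086 zmed 61.2 [[609.0, 223.3, 103.3], [11.0, 10.0, 12.0]]
vial_red 0.47 [209.0, 340.0] 46 zmed 3.8 [[381.8, 98.4, 5.5], [4.0, 14.0, 5.0]]
```

View pics/w2.png

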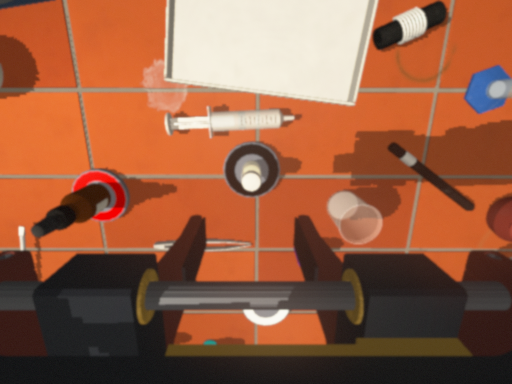

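The white vial stands on the black station at (250,178), with the beaker clear at (350,215). Going down for the white vial.

Request:
arm_command:
  deltas:
    - [0.3,0.0055,0.0015,0,0,0,0]
    - [0.3,0,0,0.02,0,0,0]
    - [0.3,0,0,0.03,0,0,0]
    - [0.3,0,0,0.03,0,0,0]
    - [0.3,0,0,0.02,0,0,0]
    - [0.3,0,0,0.008,0,0,0]
    - [0.3,0,0,0,0,0,0]
    - [-1,0,0,0,0,0,0]
    - [-1,0,0,0,0,0,0]
    - [-1,0,0,0,0,0,0]
    - [-1,0,0,0,0,0,0]
    - [-1,0,0,0,0,0,0]
    - [-1,0,0,0,0,0,0]
    - [-1,0,0,0,0,0,0]

```text
clock: 12.05
tool_pos: [641.2, 36.5, 14.8]
eef_rot: [-180.0, -0.0, 0.0]
contact_force: [-0.5, 0.0, 2.3]
opening: 19.7
```

Request:
arm_command:
  deltas:
    - [-1,0,0,-0.01,0,0,0]
    - [-1,0,0,-0.02,0,0,0]
    - [-1,0,0,-0.03,0,0,0]
    - [-1,0,0,-0.02,0,0,0]
    - [-1,-0.02,0.0025,0,0,0,0]
    - [-1,-0.03,0.003,0,0,0,0]
    - [-1,-0.03,0.003,0,0,0,0]
    - [-1,-0.03,0.003,0,0,0,0]
    - [-1,-0.03,0.003,0,0,0,0]
    - [-1,-0.03,0.003,0,0,0,0]
    - [-1,-0.02,0.001,0,0,0,0]
    - [-1,-0.002,0,0,0,0,0]
    - [-1,0,0,0.02,0,0,0]
    - [-1,0,0,0.02,0,0,0]
    - [-1,0,0,0,0,0,0]
    - [-1,0,0,0,0,0,0]

```text
clock: 13.65
tool_pos: [449.3, 18.1, 54.6]
eef_rot: [-180.0, 0.0, 0.0]
contact_force: [0.1, -0.2, -0.2]
opening: 19.9
```

```bash
python3 wm.py station_white vial_white
```

```text
[449.7  18.1  55.3]
station_white 0.7 [253.0, 186.0] 2937 zmed 7.9 [[451.1, 17.6], 2.1]
station_white 0.64 [451.0, 200.0] 1698 zmed 43.7 [[421.6, -167.9], 7.1]
vial_white 0.7 [246.0, 222.0] 1532 zmed 88.1 [[449.1, 19.4, 101.0], [17.0, 17.0, 3.0]]
```

Request:
arm_command:
  deltas:
    - [-1,0,0,0.02,0,0,0]
    - [-1,0,0,0.012,0,0,0]
    - [-1,0,0,0.005,0,0,0]
    - [-1,0,0,0.0015,0,0,0]
    - [-1,0,0,0,0,0,0]
    - [-1,0,0,0,0,0,0]
    - [-1,0,0,0,0,0,0]

```text
clock: 14.5
tool_pos: [449.4, 18.0, 16.5]
eef_rot: [-180.0, -0.1, 0.0]
contact_force: [0.1, 0.0, -0.3]
opening: 20.3
```

Request:
arm_command:
  deltas:
    - [-1,0,0,0.0008,0,0,0]
    - [-1,0,0,0.0006,0,0,0]
    - [-1,0,0,0.0006,0,0,0]
    - [-1,0,0,0,0,0,0]
    - [-1,0,0,0,0,0,0]

```text
clock: 15.0
tool_pos: [449.5, 18.1, 14.7]
eef_rot: [-180.0, -0.1, 0.0]
contact_force: [0.1, 0.5, 5.9]
opening: 19.6
```

Contact felt at 5.9 N. Releasing, then on to the black vial.

Request:
arm_command:
  deltas:
    - [0.3,0,0,0,0,0,0]
    - [0.3,0,0,0,0,0,0]
    - [0.3,0,0,0,0,0,0]
    - [0.3,0,0,0,0,0,0]
    - [0.3,0,0,0,0,0,0]
    - [0.3,0,0,-0.02,0,0,0]
    - [0.3,0,0,-0.03,0,0,0]
    - [0.3,0,0,-0.03,0,0,0]
    - [0.3,0,0,-0.025,0,0,0]
    - [0.3,0,0.03,0,0,0,0]
    - [0.3,0,0.03,0,0,0,0]
    - [0.3,0,0.03,0,0,0,0]
    - [0.3,0,0.03,0,0,0,0]
    - [0.3,0,0.03,0,0,0,0]
    - [0.3,0,0.015,0,0,0,0]
    - [0.3,0,0.004,0,0,0,0]
    - [0.3,0,0,0,0,0,0]
    - [0.3,0,0,0,0,0,0]

```text
clock: 16.8
tool_pos: [449.1, -150.0, 118.8]
eef_rot: [-180.0, 0.0, 0.1]
contact_force: [0.7, -0.2, -0.4]
opening: 57.0
```

```bash
python3 wm.py station_yellow station_white vial_black vial_white
```

```text
[ 449.1 -149.9  118.9]
station_yellow 0.65 [243.0, 165.0] 2052 zmed 8.1 [[450.1, -149.5], 0.6]
station_white 0.94 [116.0, 172.0] 1965 zmed 7.7 [[449.3, 15.6], 0.9]
vial_black 0.83 [252.0, 182.0] 518 zmed 50.8 [[451.7, -152.6, 61.2], [17.0, 17.0, 3.0]]
vial_white 0.59 [91.0, 181.0] 921 zmed 43.2 [[449.2, 19.2, 60.6], [16.0, 17.0, 4.0]]
```

Request:
arm_command:
  deltas:
    - [0.3,0.0025,0.003,0,0,0,0]
    - [0.3,0,0,0.02,0,0,0]
    - [0.3,0,0,0.03,0,0,0]
    - [0.3,0,0,0.03,0,0,0]
    - [0.3,0,0,0.018,0,0,0]
    - [0.3,0,0,0.006,0,0,0]
    - [0.3,0,0,0,0,0,0]
    - [-1,0,0,0,0,0,0]
    - [-1,0,0,0,0,0,0]
    - [-1,0,0,0,0,0,0]
    - [-1,0,0,0,0,0,0]
    - [-1,0,0,0,0,0,0]
    - [-1,0,0,0,0,0,0]
    - [-1,0,0,0,0,0,0]

```text
clock: 18.45
tool_pos: [451.7, -154.0, 15.2]
eef_rot: [180.0, -0.0, 0.0]
contact_force: [-0.2, 0.5, 1.0]
opening: 19.8
```

Request:
arm_command:
  deltas:
    - [-1,0,0,-0.01,0,0,0]
    - [-1,0,0,-0.02,0,0,0]
    - [-1,0,0,-0.03,0,0,0]
    - [-1,0,0,-0.03,0,0,0]
    - [-1,0.02,-0.0205,0,0,0,0]
    - [-1,0.025,-0.0255,0,0,0,0]
    - [-1,0.025,-0.0255,0,0,0,0]
    - [-1,0.025,-0.0255,0,0,0,0]
    - [-1,0.025,-0.0255,0,0,0,0]
    - [-1,0.025,-0.0255,0,0,0,0]
    - [-1,0.025,-0.0255,0,0,0,0]
    - [-1,0.0165,-0.017,0,0,0,0]
    - [-1,0.001,-0.001,0,0,0,0]
    - [-1,0,0,0.02,0,0,0]
    - [-1,0,0,0.03,0,0,0]
    - [-1,0,0,0,0,0,0]
    - [-1,0,0,0,0,0,0]

```text
clock: 20.15
tool_pos: [638.1, 36.9, 54.9]
eef_rot: [180.0, 0.1, -0.0]
contact_force: [0.7, 0.2, 0.1]
opening: 19.9
```

```bash
python3 wm.py station_black vial_black beaker
```

```text
[639.1  37.   56.3]
station_black 0.98 [250.0, 185.0] 3069 zmed 8.0 [[641.9, 38.1], 2.0]
vial_black 0.65 [250.0, 224.0] 1382 zmed 88.9 [[638.6, 38.5, 100.6], [16.0, 16.0, 3.0]]
vial_black 0.6 [382.0, 246.0] 3057 zmed 36.6 [[595.1, -76.9, 56.9], [41.0, 40.0, 7.0]]
beaker 0.59 [378.0, 246.0] 3164 zmed 36.2 [[595.2, -76.6, 57.1], [41.0, 41.0, 7.0]]
```

Shift +1 mm in x, then lower to about 15.

Request:
arm_command:
  deltas:
    - [-1,0.001,0,0.02,0,0,0]
    - [-1,0,0,0.012,0,0,0]
    - [-1,0,0,0.005,0,0,0]
    - [-1,0,0,0.0015,0,0,0]
    - [-1,0,0,0.0005,0,0,0]
    - [-1,0,0,0,0,0,0]
    - [-1,0,0,0,0,0,0]

```text
clock: 21.05
tool_pos: [640.4, 37.6, 16.6]
eef_rot: [-180.0, -0.1, 0.0]
contact_force: [0.4, -0.3, -0.2]
opening: 19.6
```

Request:
arm_command:
  deltas:
    - [-1,0,0,0.0008,0,0,0]
    - [-1,0,0,0.0006,0,0,0]
    - [-1,0,0,0,0,0,0]
    - [-1,0,0,0,0,0,0]

```text
clock: 21.45
tool_pos: [640.4, 37.6, 15.3]
eef_rot: [-180.0, -0.1, 0.0]
contact_force: [0.1, -0.5, 3.5]
opening: 19.6
```

Request:
arm_command:
  deltas:
    - [0.3,0,0,0,0,0,0]
    - [0.3,0,0,0,0,0,0]
    - [0.3,0,0,0,0,0,0]
    - [0.3,0,0,0,0,0,0]
    - [0.3,0,0,0,0,0,0]
    - [0.3,0,0,-0.02,0,0,0]
    - [0.3,0,0,-0.03,0,0,0]
    - [0.3,0,0,-0.03,0,0,0]
    - [0.6,0,0,-0.03,0,0,0]
    - [0.6,0,0,-0.03,0,0,0]
    - [0.6,-0.003,-0.02,0,0,0,0]
    - [0.6,-0.005,-0.03,0,0,0,0]
    - [0.6,-0.005,-0.03,0,0,0,0]
    - [0.6,-0.005,-0.03,0,0,0,0]
    - [0.6,-0.005,-0.03,0,0,0,0]
    - [0.6,-0.005,-0.03,0,0,0,0]
    - [0.6,-0.005,-0.014,0,0,0,0]
    - [0.6,0,0,0,0,0,0]
    - [0.6,0,0,0,0,0,0]

```text
clock: 23.35
tool_pos: [607.1, 220.8, 154.4]
eef_rot: [180.0, -0.0, 0.0]
contact_force: [-0.6, -0.7, -0.4]
opening: 70.2
```

```bash
python3 wm.py station_red station_black vial_black dropper; python3 -c "
import numpy as np,cv2;cv2.imwrite('pics/w3.png',np.load('w.npz')['p'][:,:,::-1])"
```

```text
[607.3 220.3 154.5]
station_red 0.6 [253.0, 158.0] 1307 zmed 8.8 [[607.4, 223.2], 0.9]
station_black 0.76 [387.0, 138.0] 1746 zmed 7.7 [[639.4, 40.8], 0.9]
station_black 0.73 [490.0, 183.0] 1774 zmed 34.7 [[581.9, -91.1], 5.8]
station_black 0.51 [287.0, 267.0] 479 zmed 39.8 [[469.0, 148.3], 3.8]
vial_black 0.88 [404.0, 146.0] 735 zmed 45.1 [[639.6, 40.1, 61.2], [16.0, 16.0, 4.0]]
dropper 0.59 [246.0, 175.0] 870 zmed 68.6 [[608.6, 224.9, 106.4], [11.0, 11.0, 6.0]]
```

View pics/w3.png

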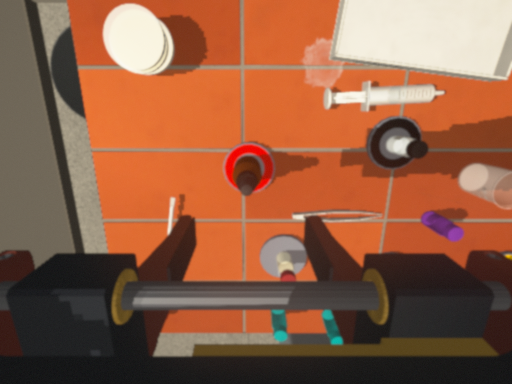

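The black vial is upright on the black ring (397,143), the red one is parked on grey (284,257), and the dropper is at (247,170). Lowering onto the dropper.

Request:
arm_command:
  deltas:
    - [0.6,0.0015,-0.003,0,0,0,0]
    - [0.6,0,0,0.02,0,0,0]
    - [0.6,0,0,0.03,0,0,0]
    - [0.6,0,0,0.03,0,0,0]
    - [0.6,0,0,0.02,0,0,0]
    - [0.6,0,0,0.012,0,0,0]
    - [0.6,0,0,0.004,0,0,0]
    - [0.6,0,0,0,0,0,0]
    - [-1,0,0,0,0,0,0]
    - [-1,0,0,0,0,0,0]
    - [-1,0,0,0,0,0,0]
    - [-1,0,0,0,0,0,0]
    - [-1,0,0,0,0,0,0]
    - [-1,0,0,0,0,0,0]
    - [-1,0,0,0,0,0,0]

```text
clock: 25.1
tool_pos: [608.4, 224.6, 38.4]
eef_rot: [-180.0, 0.0, 0.0]
contact_force: [-0.0, -0.9, -0.4]
opening: 17.6
```

Opening 17.6 mm isn't the 34 mm body, so I'm checking before lifting.

```bash
python3 wm.py station_red dropper
python3 - <<'E'
from h import *
print(read_state()["opening"],read_state()["contact_force"])
a=np.load('w.npz')['p']
p,d=snapshot("scene")
b=cv2.resize(p[140:290,60:260],(683,512),interpolation=3)
cv2.imwrite('pics/w4.png',cv2.resize(np.hstack([cv2.resize(a,(400,300)),cv2.resize(b,(400,300))]),None,fx=1,fy=1)[:,:,::-1])
E
```

```text
[608.4 224.5  38.4]
station_red 0.78 [259.0, 182.0] 2227 zmed 8.1 [[606.7, 223.4], 1.2]
dropper 0.86 [249.0, 215.0] 2492 zmed 68.8 [[608.7, 225.3, 106.1], [11.0, 10.0, 6.0]]
14.954045219017368 [ 0.62749962  0.08227644 -0.17864441]
```

View pics/w4.png

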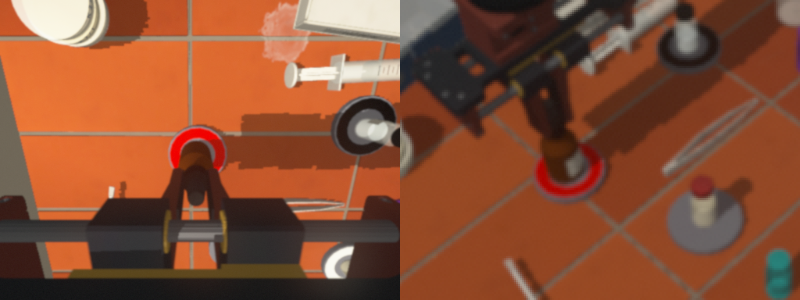

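Run:
```python
from h import *
print(read_state()["opening"],read_state()["tool_pos"])
p,d=snapshot("scene"); c=camera_params("scene")
cv2.imwrite('pics/w5.png',cv2.resize(p[150:250,80:200],(720,600),interpolation=2)[:,:,::-1])
for col in (135,138,141,144,148):
    for row in range(170,236,4):
        m=np.zeros(d.shape,bool); m[row,col]=1
        P=cloud(c,d,m)
        if len(P): print(col,row,P[0].round().astype(int),p[row,col],end=" | ")
    print()
```

```text
14.70178692993323 [608.40242926 224.51197672  38.35853094]
135 170 [584 223 176] [70 67 66] | 135 174 [582 226 171] [51 45 44] | 135 178 [605 216 135] [36 21 20] | 135 182 [609 215 122] [29 19 17] | 135 186 [613 215 108] [35 22 16] | 135 190 [606 221 108] [36 26 22] | 135 194 [601 225 105] [35 25 21] | 135 198 [602 227  95] [37 25 23] | 135 202 [606 227  81] [40 22 18] | 135 206 [598 233  82] [48 24 19] | 135 210 [606 231  62] [65 30 11] | 135 214 [605 234  54] [86 40 12] | 135 218 [600 238  51] [75 36 10] | 135 222 [602 240  39] [67 32 12] | 135 226 [606 240  23] [76 33 17] | 135 230 [610 240   7] [142  40  35] | 135 234 [602 246   8] [171   3   0] | 
138 170 [581 219 176] [76 73 71] | 138 174 [598 212 147] [51 31 28] | 138 178 [597 214 140] [51 27 22] | 138 182 [599 215 130] [40 24 20] | 138 186 [602 215 117] [33 20 17] | 138 190 [608 214 100] [32 21 17] | 138 194 [602 219  99] [34 22 19] | 138 198 [600 222  93] [35 23 19] | 138 202 [603 223  80] [35 21 17] | 138 206 [597 228  79] [33 18 14] | 138 210 [601 228  64] [59 28 10] | 138 214 [599 231  57] [85 40 13] | 138 218 [595 235  5
[... 1297 characters left out ...]
44 230 [594 231  13] [69 43 34] | 144 234 [591 235   7] [164  29  25] | 
148 170 [576 205 168] [38 30 28] | 148 174 [706 131  -1] [136  68  38] | 148 178 [697 138   0] [147  71  35] | 148 182 [692 144  -4] [144  69  36] | 148 186 [680 152   0] [144  69  35] | 148 190 [674 158  -2] [144  68  33] | 148 194 [665 165  -1] [146  70  34] | 148 198 [656 172   1] [141  67  32] | 148 202 [648 179   1] [145  68  32] | 148 206 [641 185   0] [137  65  31] | 148 210 [599 210  48] [82 41 22] | 148 214 [596 213  42] [66 40 31] | 148 218 [594 217  36] [94 86 77] | 148 222 [592 220  28] [100  92  82] | 148 226 [590 223  21] [89 77 68] | 148 230 [593 224   7] [99 73 73] | 148 234 [586 229   6] [170   9   1] |
```

View pics/w5.png

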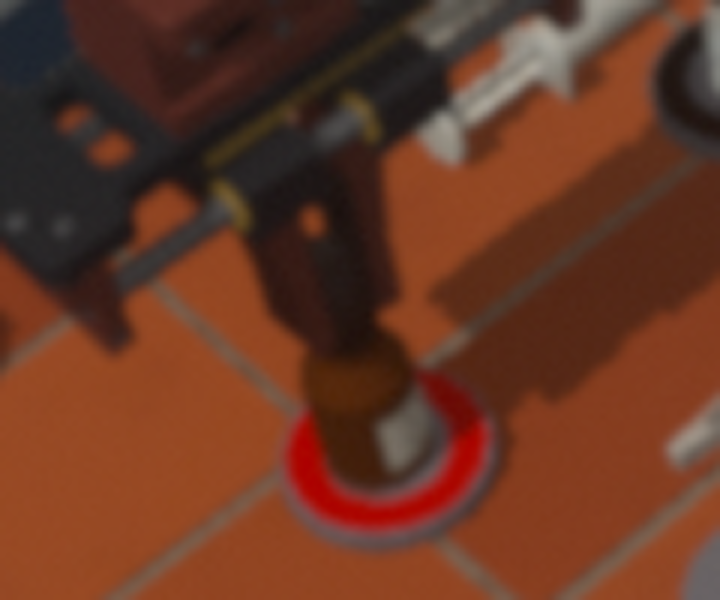

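The fingertips are really at z≈74 while the state says 38, so the true tips sit about 36 mm above the reported TCP. That means it is holding the soft bulb, and the vials were held by their caps (19.9 mm). I'll open, go 36 mm lower and grip the body.

Request:
arm_command:
  deltas:
    - [0.6,0,0,0,0,0,0]
    - [0.6,0,0,0,0,0,0]
    - [0.6,0,0,0,0,0,0]
    - [0.6,0,0,0,0,0,0]
    - [0.6,0,0,0,0,0,0]
    - [0.6,0,0,0,0,0,0]
    - [0.6,0,0,0,0,0,0]
    - [0.6,0,0,0,0,0,0]
    - [0.6,0,0,0.01,0,0,0]
    - [0.6,0,0,0.01,0,0,0]
    - [0.6,0,0,0.005,0,0,0]
    - [0.6,0,0,0,0,0,0]
    - [0.6,0,0,0,0,0,0]

```text
clock: 26.65
tool_pos: [608.3, 224.5, 13.1]
eef_rot: [180.0, 0.0, 0.0]
contact_force: [-0.4, -0.7, 0.1]
opening: 70.1
```

```bash
python3 wm.py dropper station_red
python3 - <<'E'
from h import *
p,d=snapshot("scene"); c=camera_params("scene")
cv2.imwrite('pics/w6.png',cv2.resize(p[150:250,80:200],(720,600),interpolation=2)[:,:,::-1])
m=np.zeros(d.shape,bool); m[150:250,80:200]=1
P=cloud(c,d,m); 
for lo,hi in ((165,200),(245,290)):
    q=P[(P[:,1]>lo)&(P[:,1]<hi)&(abs(P[:,0]-608)<22)&(P[:,2]>12)]
    print(lo,hi,len(q),np.percentile(q[:,2],[0,2,5,10,50]).round() if len(q) else "")
E
```

```text
[608.5 224.6  13.6]
dropper 0.77 [252.0, 232.0] 3679 zmed 66.4 [[612.0, 225.4, 102.8], [6.0, 12.0, 11.0]]
station_red 0.95 [259.0, 191.0] 2845 zmed 7.8 [[607.4, 223.1], 1.1]
165 200 604 [ 54.  57.  61.  71. 137.]
245 290 1208 [ 54.  62.  74.  92. 177.]
```

View pics/w6.png

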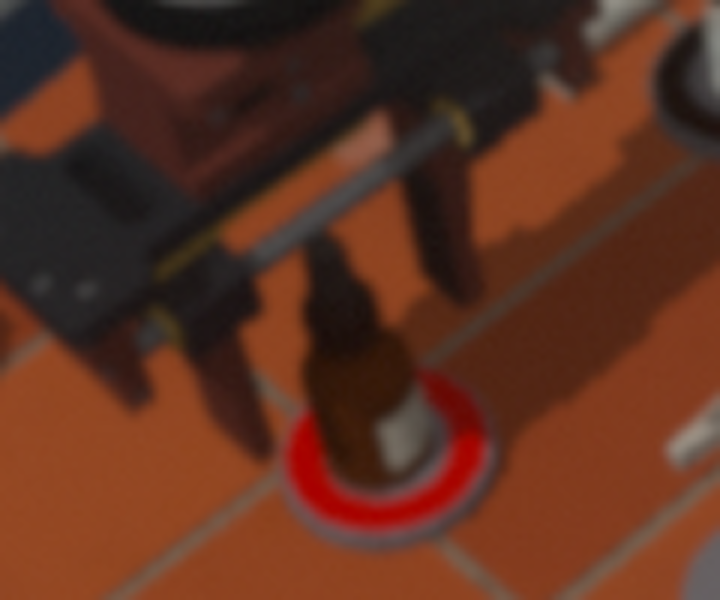

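The dropper is upright between the open fingers, with its tips at z≈54 for TCP 13.4, an offset of about 41 mm. Lowering 18 mm more, then closing.

Request:
arm_command:
  deltas:
    - [0.6,0,0,0.006,0,0,0]
    - [0.6,0,0,0.006,0,0,0]
    - [0.6,0,0,0.004,0,0,0]
    - [0.6,0,0,0.002,0,0,0]
    - [0.6,0,0,0,0,0,0]
    - [-1,0,0,0,0,0,0]
    - [-1,0,0,0,0,0,0]
    - [-1,0,0,0,0,0,0]
    - [-1,0,0,0,0,0,0]
    - [-1,0,0,0,0,0,0]
    - [-1,0,0,0,0,0,0]
    - [-1,0,0,0,0,0,0]
    - [-1,0,0,0,0,0,0]

```text
clock: 28.15
tool_pos: [608.5, 224.6, -4.4]
eef_rot: [-180.0, -0.0, 0.0]
contact_force: [-0.6, -0.6, 0.6]
opening: 33.6
```

Request:
arm_command:
  deltas:
    - [-1,0,0,-0.01,0,0,0]
    - [-1,0,0,-0.02,0,0,0]
    - [-1,0,0,-0.03,0,0,0]
    - [-1,0,0,-0.03,0,0,0]
    - [-1,-0.0045,0.01,0,0,0,0]
    - [-1,-0.0125,0.0295,0,0,0,0]
    - [-1,-0.0125,0.0295,0,0,0,0]
    - [-1,-0.0125,0.0295,0,0,0,0]
    - [-1,-0.0125,0.0295,0,0,0,0]
    - [-1,-0.0125,0.0295,0,0,0,0]
    - [-1,-0.0125,0.0295,0,0,0,0]
    - [-1,-0.0125,0.0295,0,0,0,0]
    - [-1,-0.0125,0.0295,0,0,0,0]
    - [-1,-0.0125,0.0295,0,0,0,0]
    - [-1,-0.0125,0.0295,0,0,0,0]
    - [-1,-0.0125,0.0295,0,0,0,0]
    - [-1,-0.0125,0.0295,0,0,0,0]
    - [-1,-0.0045,0.01,0,0,0,0]
    - [-1,0,0,0,0,0,0]
    - [-1,0,0,0,0,0,0]

```text
clock: 30.15
tool_pos: [449.5, -148.8, 85.1]
eef_rot: [-180.0, 0.0, -0.0]
contact_force: [-0.9, -0.7, -0.3]
opening: 33.6
```

Request:
arm_command:
  deltas:
    - [-1,0,0,0.02,0,0,0]
    - [-1,0,0,0.02,0,0,0]
    - [-1,0,0,0,0,0,0]
    - [-1,0,0,0,0,0,0]

```text
clock: 30.55
tool_pos: [449.6, -148.4, 45.4]
eef_rot: [-180.0, 0.0, 0.1]
contact_force: [-0.2, 0.1, 0.0]
opening: 33.7
```

```bash
python3 wm.py dropper station_yellow station_white vial_white
```

```text
[ 450.1 -148.8   46.3]
dropper 0.95 [249.0, 243.0] 4277 zmed 111.3 [[450.8, -147.0, 148.6], [11.0, 10.0, 21.0]]
station_yellow 0.7 [253.0, 182.0] 2855 zmed 8.0 [[451.1, -149.6], 1.4]
station_yellow 0.57 [81.0, 185.0] 3292 zmed 7.6 [[449.6, 14.3], 1.0]
station_white 0.82 [80.0, 185.0] 3355 zmed 7.6 [[449.8, 14.5], 1.0]
```

Request:
arm_command:
  deltas:
    - [-1,0,0.0015,0.02,0,0,0]
    - [-1,0,0,0.015,0,0,0]
    - [-1,0,0,0.01,0,0,0]
    - [-1,0,0,0.0035,0,0,0]
    - [-1,0,0,0,0,0,0]
    - [-1,0,0,0,0,0,0]
    - [-1,0,0,0,0,0,0]

```text
clock: 31.5
tool_pos: [449.9, -151.1, -2.4]
eef_rot: [180.0, -0.1, 0.0]
contact_force: [-0.1, 0.2, -0.4]
opening: 33.5
```

Request:
arm_command:
  deltas:
    - [-1,0,0,0.0008,0,0,0]
    - [-1,0,0,0.0006,0,0,0]
    - [-1,0,0,0.0006,0,0,0]
    - [-1,0,0,0,0,0,0]
    - [-1,0,0,0,0,0,0]

```text
clock: 32.0
tool_pos: [449.7, -151.0, -4.5]
eef_rot: [180.0, -0.0, 0.0]
contact_force: [-2.0, 0.5, 5.1]
opening: 33.6
```

Contact at 5 N. Releasing, rising, and going to the parked red vial.

Request:
arm_command:
  deltas:
    - [0.6,0,0,0,0,0,0]
    - [0.6,0,0,0,0,0,0]
    - [0.6,0,0,0,0,0,0]
    - [0.6,0,0,0,0,0,0]
    - [0.6,0,0,0,0,0,0]
    - [0.6,0,0,-0.02,0,0,0]
    - [0.6,0,0,-0.03,0,0,0]
    - [0.6,0,0,-0.04,0,0,0]
    - [0.6,0,0,-0.03,0,0,0]
    - [0.3,0.0027,-0.0324,0,0,0,0]
    - [0.3,0.0027,-0.0324,0,0,0,0]
    - [0.3,0.0027,-0.0324,0,0,0,0]
    - [0.3,0.0027,-0.0324,0,0,0,0]
    - [0.3,0.0027,-0.0324,0,0,0,0]
    - [0.3,0.0027,-0.0324,0,0,0,0]
    - [0.3,0.0027,-0.0324,0,0,0,0]
    - [0.3,0.0027,-0.0324,0,0,0,0]
    - [0.3,0.0027,-0.0324,0,0,0,0]
    - [0.3,0.0027,-0.0324,0,0,0,0]

```text
clock: 33.9
tool_pos: [476.4, 174.4, 114.9]
eef_rot: [180.0, -0.0, 0.0]
contact_force: [0.8, -0.6, -0.1]
opening: 57.4
```

Request:
arm_command:
  deltas:
    - [0.3,0,0,0.02,0,0,0]
    - [0.3,0,0,0.02,0,0,0]
    - [0.3,0,0,0,0,0,0]
    - [0.3,0,0,0,0,0,0]

```text
clock: 34.3
tool_pos: [476.2, 172.9, 74.9]
eef_rot: [180.0, 0.0, 0.0]
contact_force: [0.1, -0.7, -0.2]
opening: 56.8
```

```bash
python3 wm.py vial_red station_grey
```

```text
[476.8 173.   75.9]
vial_red 0.89 [477.0, 127.0] 1640 zmed 34.5 [[535.6, -26.4, 52.6], [17.0, 16.0, 4.0]]
vial_red 0.89 [245.0, 269.0] 543 zmed 23.6 [[389.3, 179.6, 41.1], [7.0, 18.0, 11.0]]
station_grey 0.94 [247.0, 176.0] 2597 zmed 8.2 [[477.1, 174.2], 0.5]
station_grey 0.65 [194.0, 44.0] 5104 zmed 7.9 [[606.7, 222.8], 0.6]
```

Request:
arm_command:
  deltas:
    - [0.3,0,0,0.02,0,0,0]
    - [0.3,0,0,0.03,0,0,0]
    - [0.3,0,0,0.025,0,0,0]
    - [0.3,0,0,0.015,0,0,0]
    - [0.3,0,0,0.005,0,0,0]
    - [0.3,0,0,0,0,0,0]
    - [-1,0,0,0,0,0,0]
    - [-1,0,0,0,0,0,0]
    - [-1,0,0,0,0,0,0]
    - [-1,0,0,0,0,0,0]
    - [-1,0,0,0,0,0,0]
    - [-1,0,0,0,0,0,0]
    - [-1,0,0,0,0,0,0]
    - [-1,0,0,0,0,0,0]

```text
clock: 35.85
tool_pos: [476.7, 173.1, -19.8]
eef_rot: [-180.0, -0.0, 0.0]
contact_force: [-0.7, -0.1, 2.7]
opening: 21.6
```

Request:
arm_command:
  deltas:
    - [-1,0,0,-0.01,0,0,0]
    - [-1,0,0,-0.02,0,0,0]
    - [-1,0,0,-0.03,0,0,0]
    - [-1,0.01,-0.0035,-0.01,0,0,0]
    - [-1,0.025,-0.0095,0,0,0,0]
    - [-1,0.025,-0.0095,0,0,0,0]
    - [-1,0.025,-0.0095,0,0,0,0]
    - [-1,0.025,-0.0095,0,0,0,0]
    - [-1,0.02,-0.0075,0,0,0,0]
    - [-1,0,0,0.01,0,0,0]
    - [-1,0,0,0.02,0,0,0]
    - [-1,0,0,0,0,0,0]
    - [-1,0,0,0,0,0,0]

```text
clock: 37.15
tool_pos: [605.2, 221.6, 19.4]
eef_rot: [180.0, 0.1, 0.0]
contact_force: [0.4, -0.2, -0.6]
opening: 21.2
```

```bash
python3 wm.py vial_red station_red
```

```text
[606.  221.9  20.5]
vial_red 0.83 [247.0, 244.0] 2422 zmed 86.2 [[606.1, 223.2, 99.7], [15.0, 17.0, 4.0]]
vial_red 0.55 [247.0, 194.0] 3638 zmed 8.2 [[617.1, 223.1, 7.9], [42.0, 58.0, 3.0]]
station_red 0.75 [251.0, 194.0] 3735 zmed 8.1 [[610.3, 223.2], 2.2]
```

Request:
arm_command:
  deltas:
    - [-1,0.0005,0,0.015,0,0,0]
    - [-1,0,0,0.015,0,0,0]
    - [-1,0,0,0.006,0,0,0]
    - [-1,0,0,0.002,0,0,0]
    - [-1,0,0,0,0,0,0]
    - [-1,0,0,0,0,0,0]
    - [-1,0,0,0,0,0,0]

```text
clock: 38.0
tool_pos: [607.2, 222.1, -17.7]
eef_rot: [-180.0, -0.0, 0.0]
contact_force: [0.4, -0.8, -0.3]
opening: 21.7
```

Request:
arm_command:
  deltas:
    - [-1,0,0,0.0008,0,0,0]
    - [-1,0,0,0.0006,0,0,0]
    - [-1,0,0,0.0006,0,0,0]
    - [-1,0,0,0,0,0,0]
    - [-1,0,0,0,0,0,0]

```text
clock: 38.5
tool_pos: [607.1, 222.1, -19.7]
eef_rot: [-180.0, -0.0, 0.0]
contact_force: [-0.9, -1.0, 1.6]
opening: 21.7
```

Request:
arm_command:
  deltas:
    - [-1,0,0,0.0004,0,0,0]
    - [-1,0,0,0,0,0,0]
    - [0.3,0,0,0,0,0,0]
    - [0.3,0,0,0,0,0,0]
    - [0.3,0,0,0,0,0,0]
    - [0.3,0,0,0,0,0,0]
    - [0.3,0,0,0,0,0,0]
    - [0.3,0,0,-0.02,0,0,0]
    - [0.3,0,0,-0.04,0,0,0]
    - [0.3,0,0,-0.04,0,0,0]
    - [0.3,0,0,-0.04,0,0,0]
    - [0.3,0,0,-0.04,0,0,0]
    - [0.3,0,0,-0.04,0,0,0]
    - [0.3,-0.02,0.036,0,0,0,0]
    - [0.3,-0.02,0.036,0,0,0,0]
    - [0.3,-0.02,0.036,0,0,0,0]
    - [0.3,-0.02,0.036,0,0,0,0]
    - [0.3,-0.02,0.036,0,0,0,0]
    - [0.3,0,0,0,0,0,0]
    - [0.3,0,0,0,0,0,0]

```text
clock: 40.5
tool_pos: [506.9, 41.5, 200.0]
eef_rot: [-180.0, -0.1, -0.1]
contact_force: [0.5, 0.3, -0.5]
opening: 56.8
```

```bash
python3 wm.py station_red station_white station_black station_yellow vial_red vial_white vial_black dropper beaker
python3 - <<'E'
from h import *
a=np.load('w.npz')['p']; p,d=snapshot("scene")
cv2.imwrite('pics/w7.png',np.hstack([cv2.resize(a,(400,300)),cv2.resize(p[60:300,90:410],(400,300))])[:,:,::-1])
E
```

```text
[507.2  42.2 199.7]
station_red 0.64 [124.0, 92.0] 1590 zmed 7.9 [[606.8, 221.3], 1.2]
station_white 0.81 [268.0, 192.0] 1099 zmed 8.1 [[450.0, 17.7], 1.5]
station_white 0.64 [347.0, 99.0] 1447 zmed 29.6 [[589.1, -87.7], 4.2]
station_black 0.92 [260.0, 68.0] 1907 zmed 8.2 [[639.2, 38.3], 0.6]
station_black 0.53 [253.0, 60.0] 396 zmed 52.1 [[638.1, 10.0], 7.4]
station_yellow 0.72 [368.0, 191.0] 908 zmed 7.7 [[450.4, -147.2], 1.0]
vial_red 0.89 [212.0, 251.0] 367 zmed 34.2 [[373.3, 99.3, 52.9], [15.0, 15.0, 4.0]]
vial_red 0.89 [161.0, 239.0] 380 zmed 35.1 [[458.0, 129.4, 186.7], [161.0, 113.0, 273.0]]
vial_red 0.76 [304.0, 141.0] 321 zmed 41.5 [[535.8, -27.4, 53.3], [17.0, 16.0, 3.0]]
vial_red 0.75 [107.0, 88.0] 595 zmed 45.3 [[606.2, 222.0, 61.2], [16.0, 17.0, 4.0]]
vial_white 0.6 [263.0, 206.0] 352 zmed 46.9 [[449.3, 20.4, 61.4], [17.0, 16.0, 3.0]]
vial_black 0.92 [253.0, 60.0] 409 zmed 50.7 [[639.1, 38.7, 61.6], [17.0, 16.0, 3.0]]
dropper 0.84 [391.0, 210.0] 1150 zmed 59.1 [[449.9, -148.3, 102.9], [11.0, 11.0, 12.0]]
beaker 0.89 [347.0, 98.0] 1552 zmed 28.7 [[593.7, -75.9, 58.1], [42.0, 43.0, 5.0]]
```

View pics/w7.png

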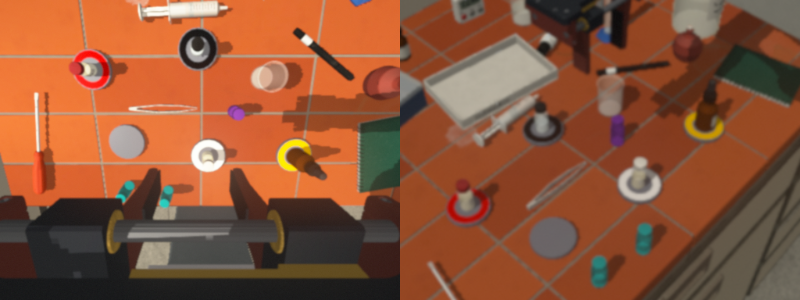

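The final view shows all four upright on their own rings: red (90,70), black (198,48), white (208,155) and yellow (295,155) in the left half. The beaker has not moved. Handing in.

```bash
python3 -c "
from rig import *;print(sign_off(),read_state()['clock'])"
```

```text
the job is handed in; nothing more can be done
the job is handed in; nothing more can be done
```

The job is handed in: all four pieces stand upright on the rings of their own colour, and it took about 41 s of the 122 s allowed. I parked the red vial on grey, then moved white to white, black to black and the dropper to yellow. The red vial went from grey to red last.

**Last check:** the offsets below, between each piece and its ring's centre, come from the final wrist picture.

| Piece | Offset from ring centre |
|---|---|
| Red vial | about 1 mm |
| Black vial | under 1 mm |
| Dropper | about 1 mm |
| White vial | about 3 mm |

The white station's own centre came out up to 5 mm apart between views, so the white vial's offset is the least certain. The beaker read (594, -76) at the end against about (596, -79) at the start. That difference is within the camera error.

**What disagreed:**
- **Fingertip height:** the real fingertips sit about 40 mm higher than the reported tool position. The first three vial carries therefore held the cap (about 20 mm opening) instead of the glass. They did not slip.
- **Dropper:** the first close took the rubber bulb. I noticed before lifting, went lower and gripped the body (33.6 mm opening).
- **Red vial:** its last move gripped the glass properly (21.6 mm opening).

Four of the five set-downs ended on a felt contact of 1.6 to 6 N. The temporary one on grey showed no clear force, but the gripper was down at the height it had picked up from.

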